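Zero the balance and record a sample's weight

ROBOT

A 6-joint arm with a two-finger parallel gripper is mounted at the origin on a cart in front of the work surface, level with it; the furniture and walls round the work are solid. World frame = base frame: x ahead of the robot, y to its left, z up, the work surface at z = 0. Lengths are in m, angles in degrees, forces in N, time in s.
With the tool pointing down it reaches from about 0.35 to 0.875 m from the base axis. Payload 15.5 kg.
Tool frame: the origin (TCP) lies at the very end of the fingers, on their centre line; the grasp point (between the pads) lies 19 mm behind it; z points along the fingers, y is the line along which they close (so a half turn about z gives the same grasp; the last joint's range is limited). The gripper opens to 85 mm and grips with 20 to 120 N. Pads are 22 mm wide; open, the fingers measure 114 mm over their backs; the gripper's body (76 mm by 85 mm) begins 54 mm behind the grasp point. The pads swing forward as they close: fully open they stand 13 mm farther back than shut.
Start: joints at [-79.612, 28.281, 77.091, -0, 74.628, -5.472], TCP at [0.171, -0.601, 0.231] pointing down, gripper open.
Joint ranges: [-166.48, 166.48], [-47.26, 123.95], [12.59, 153.08], [-70.14, 250.14], [6.76, 159.57], [-176.63, 176.63]. Speed limits (degrees/s): [108.29, 108.29, 147.25, 172.46, 172.46, 172.46].

INTERFACE

Orientations are given as a 3x3 rotation matrix whose columns are the frame's x, y, z axes.
In Python, from station import r gives the robot as it stands.
- The arm moves only by the tool servo_tool, never from a script. Its argument "moves" is a list of rows, each a list of 2 entries, a list of its own where there are three numbers: the shift along the world's x, y, z in units of 60 mm (1.0 is 60 mm), then the turn about the world's z in units of 8 degrees (1.0 is 8 degrees). In form: [[[x, y, z], roll], ...]. A call has exactly 8 rows; each row shifts and turns the commanded pose from where the row before left it; what a row does not reach is not made up. A row lasts 1/8 s, in which the tool goes at most 62.5 mm and 10.7 degrees, less where a joint would pass 70% of its speed; a pose out of reach is approached as far as the arm can. A call is refused whole if a number of a shift passes 1 or a number of a turn 1, either way. A call with a gripper value outside its range is refused whole. "grip" is the closure, from -1 (fully open) to 1 (shut), set as the call begins (left out, the last holds). The fingers move at their own pace and stop on an object; "squeeze" is the grip in N (left out, the last holds). Time passes only in rows, so rows that do not move let the fingers close, or fill a call up. It gives the time, the measured TCP pose, the force, the opening and the grip force at its end, in the units of the state.
- r.observe(): the state, without advancing time (a new reading comes with each control period).
- r.grab_frame(name): name is "scene" or "top" or "wrist"; returns (picture, depth): 400x640x3 uint8, blue, green, red; 400x640 float32, m along the optical axis (not along the pixel's ray), 0 where there is no reading.
- r.get_calibration(name): a dict with "fx", "fy", "cx", "cy" (pixels), "camera_from_world" (4x4, takes a point from world to camera coordinates). Camera axes: x right, y down, z forward; pixel columns grow to the right and rows downward; lengths in m; the calibration is good to about 2 mm. A picture is of the moment at which its call begins: read the wrist's pose just before it. get_calibration takes no time and is no camera call; for the wrist camera it gives the pose at the moment of the call.
- r.close_job(): hands the job in; it is judged then, once.
The state is a dict: "time_s": time; "joint_positions": joint angles; "qd": joint speeds; "effort": joint torques, N m; "tcp_pos": TCP position; "tool_rot": TCP orientation; "wrist_force": force on the tool from outside, world axes, zero at the start; "torque": the same for the moment, N m; "grip_width": finger opening in m; "gripper_force": force on a finger pad.
Only numpy, scipy, OpenCV 4.12 (cv2) and the standard library are available. Lean on these libraries where they do the work, as an engineer would, in place of code of your own. Each camera call takes 0.05 s, during which the arm holds its last target. There are 200 camera calls.

TASK

Weigh the blue-lidded specimen cup that stands on the round dark mat: first lift the red-lidded jar off the balance and stand it in the blue tray, then, only while the pan is empty, zero the balance by pressing the blue button fully down for about half a second and letting it spring back. Then stand the cup in the middle of the pan, let go of it, and only then press the green button fully down for about half a second to record, letting it spring back too. Keep the jar and the cup upright, and do not shift or knock over the other things standing about.

Things in the scene. Friction and masses are not known exactly. Their poses are not given: they have to be found in the camera images.
- pan (a point): Middle of the top face of the balance's round steel pan (124 mm across, pan top 62 mm above the worktop). The balance is fixed: a low white housing 190 x 160 mm, 44 mm high, with a dark green display on the robot's side. Site x points away from the display, z up. The jar starts on this pan; the pan does not give.
- jar: Clear jar with a red lid, 60 mm across (lid 56 mm across, from 75 to 86 mm up), 86 mm high, 0.25 to 0.45 kg, loose, stands upright on the pan at the start. Origin: centre of its underside, z up along its axis.
- cup: Clear specimen cup with yellow contents and a blue screw lid that stays on; lid 64 mm across from 72 to 84 mm up, body 58 mm across below it; 84 mm high, about 0.1 kg, loose, stands upright on the round dark mat. Origin: centre of its underside, z up along its axis.
- mat: Round dark rubber mat, 200 mm across, 4 mm thick, fixed; the cup, the white canister and the dropper bottle stand on it, one neighbour on either side of the cup, their centres about 65 to 80 mm from its centre. Origin: centre of its underside. It may lie to the left or the right of the balance, the tray on the other side.
- tray: Blue open tray, fixed, 130 mm along its x, 220 mm along its y, 22 mm high; walls 5 mm thick, floor 5 mm above the worktop (inside 120 x 210 mm). Origin: centre of its underside, z up. The small green-capped jar stands in it somewhere along its length.
- blue_key_top (a point): Centre of the top of the blue push button, a cap 36 mm across standing 53 mm above the worktop when up, on a fixed grey box 64 mm square and 29 mm high, with a black collar 52 mm across, up to 41 mm above the worktop, round the cap. It moves with the cap.
- blue_key (a joint): Travel of the blue button in m: 0 up, 0.008 fully down (straight down). Spring-loaded, about 1.4 N to start and 4.5 N at full depth; it springs back by itself. Pressed counts from 0.0068; released counts below 0.002.
- green_key_top (a point): Centre of the top of the green push button, the same build as the blue one. The two boxes may stand either way round in front of the balance.
- green_key (a joint): Travel of the green button in m: 0 up, 0.008 fully down; same spring as the blue one. Pressed counts from 0.0068; released counts below 0.002.
- canister: White round canister 35 mm across and 128 mm high, loose, on the mat beside the cup; leave it alone. Origin: underside, 2 mm off its axis.
- dropper: White dropper bottle 28 mm across and 74 mm high, loose, on the mat on the cup's other side; leave it alone. Origin: centre of its underside.
- small_jar: Small jar with a green cap, 34 mm across and 48 mm high, loose, in the tray; leave it alone. Origin: centre of its underside.
- pump: White soap bottle with a red pump, 61 x 73 mm, 181 mm high, loose, at the back to one side of the balance; leave it alone. Origin: underside, near the middle.
- timer: White and green countdown timer, 54 x 58 mm, 71 mm high, loose, at the back to the other side of the balance; leave it alone. Origin: underside, near the middle.
There are look-alikes about, which are no part of the job. Leave any purple look-alike of the jar alone.

How it is judged (in metres and radians):
On the way, in this order (a step that is already met when the one before it is completed fails the run):
1. the red-lidded jar stands upright in the tray, released (x of jar in the frame of tray between -0.034 and 0.034 m and y of jar in the frame of tray between -0.08 and 0.08 m and z of jar in the frame of tray below 0.012 m and angle between jar's own z axis and vertical below 0.1 rad and linear speed of jar below 0.02 m/s and contact force between the fingers and jar below 0.1 N), for 0.2 s.
2. the blue button is held fully down with the pan empty (value of joint blue_key above 0.0068 m and horizontal distance between each of jar, cup and pan above 0.1 m and x of jar in the frame of tray between -0.034 and 0.034 m and y of jar in the frame of tray between -0.08 and 0.08 m and z of jar in the frame of tray below 0.012 m and angle between jar's own z axis and vertical below 0.1 rad), for 0.25 s.
3. the blue button has sprung back (value of joint blue_key below 0.002 m and x of jar in the frame of tray between -0.034 and 0.034 m and y of jar in the frame of tray between -0.08 and 0.08 m and z of jar in the frame of tray below 0.012 m and angle between jar's own z axis and vertical below 0.1 rad), for 0.1 s.
4. the cup stands upright in the middle of the pan, released (horizontal distance between cup and pan below 0.02 m and z of cup in the frame of pan between -0.005 and 0.006 m and angle between cup's own z axis and vertical below 0.1 rad and linear speed of cup below 0.02 m/s and contact force between the fingers and cup below 0.1 N), for 0.2 s.
5. the green button is held fully down with the cup standing free on the pan (all of step 4 and value of joint green_key above 0.0068 m), for 0.25 s.
At the end, for the whole second after the job is handed in: The jar stands upright on the tray's floor and the cup upright on the pan within 20 mm of its middle, both released and at rest, and both buttons are up (under 2 mm of travel) (all of step 3 and all of step 4 and linear speed of jar below 0.02 m/s and contact force between the fingers and jar below 0.1 N and value of joint green_key below 0.002 m); the robot touches nothing.
It fails at once if the white canister, dropper bottle, green-capped jar, soap pump or timer is shifted more than 30 mm or tipped more than 20 degrees (distance of any of canister, dropper, small_jar, pump, timer from where it was at the start of the episode above 0.03 m or angle between any of canister, dropper, small_jar, pump, timer's own z axis and vertical above 0.35 rad).
It fails at once if the blue button is pressed while the jar or the cup is on or over the pan (value of joint blue_key above 0.004 m and not (horizontal distance between each of jar, cup and pan above 0.1 m)).
It fails at once if the green button is pressed before the cup stands on the pan (value of joint green_key above 0.004 m and not (horizontal distance between cup and pan below 0.02 m and z of cup in the frame of pan between -0.005 and 0.006 m and angle between cup's own z axis and vertical below 0.1 rad)).
It fails at once if the cup or the red-lidded jar is tipped by more than 35 degrees (angle between any of cup, jar's own z axis and vertical above 0.61 rad).
It also fails if it takes over 72 s, if anything falls off the work surface, if the arm or the gripper's body presses on something with over 40 N, if the wrist force passes 120 N, or if a joint passes its speed limit or range.

## Working session

There is one attempt and no reset: what is moved stays moved. The work goes in short steps, Python scripts to look and compute and a tool call to move; the robot and the scene stay as the last step left them, time stands still between calls to the robot, and variables do not carry over. Pictures are saved under pics/ and viewed, at most 10 in all, crops included, and the job is handed in when it is done.

Besides the shell and the picture viewer there is one more tool, called after ">>>" by a JSON object that holds its "op" and its "data". servo_tool: Moves the arm, as the interface text tells. Its arguments: {"type":"object","properties":{"moves":{"type":"array","items":{"type":"array"}},"grip":{"type":"number"},"squeeze":{"type":"number"}},"required":["moves"]}

```bash
mkdir -p pics
cat > h.py <<'E'
import numpy as np, cv2
from station import r
def grab(n):
    c=r.get_calibration(n); p,d=r.grab_frame(n); return p,d,c
def world(d,c):
    v,u=np.mgrid[0:d.shape[0],0:d.shape[1]]
    P=np.stack([(u-c['cx'])/c['fx']*d,(v-c['cy'])/c['fy']*d,d],-1)
    M=np.linalg.inv(np.array(c['camera_from_world']))
    W=P@M[:3,:3].T+M[:3,3]; W[d==0]=np.nan
    return W
E
python3 - <<'E'
from h import *
for n in ('top','scene'):
    p,d,c=grab(n); cv2.imwrite(f'pics/{n}1.png',p); np.savez(f'{n}1.npz',p=p,d=d,W=world(d,c))
    print(n,np.linalg.inv(np.array(c['camera_from_world'])).round(3).tolist())
print(r.observe())
E
```

```text
top [[-0.002, -0.973, 0.229, 0.291], [-1.0, 0.001, -0.002, -0.014], [0.001, -0.229, -0.973, 1.166], [0.0, 0.0, 0.0, 1.0]]
scene [[-0.599, -0.321, 0.733, -0.456], [-0.8, 0.236, -0.551, 0.732], [0.003, -0.917, -0.398, 0.611], [0.0, 0.0, 0.0, 1.0]]
{'time_s': 0.1, 'joint_positions': array([-7.96129674e+01,  2.83115221e+01,  7.71235552e+01, -6.82008408e-04,
        7.46272489e+01, -5.47127933e+00]), 'qd': array([ 0.06978126, -0.1337289 , -0.16532398, -0.10923359,  0.00781975,
        0.06078108]), 'effort': array([ 4.28352578e-03, -8.83592248e+01, -3.84564185e+01, -1.42782119e-04,
        5.12197541e-03,  4.62439550e-05]), 'tcp_pos': array([ 0.17073399, -0.60089843,  0.23075788]), 'tool_rot': array([[ 9.61939532e-01,  2.73262318e-01, -2.07415620e-04],
       [ 2.73262381e-01, -9.61938943e-01,  1.06790263e-03],
       [ 9.22963855e-05, -1.08393664e-03, -9.99999408e-01]]), 'wrist_force': array([-0.49432557,  0.6615409 , -0.01479033]), 'torque': array([-0.0092182 , -0.00643111, -0.03436114]), 'gripper_force': 0.0, 'grip_width': 0.08502566632512826}
```

View pics/top1.png

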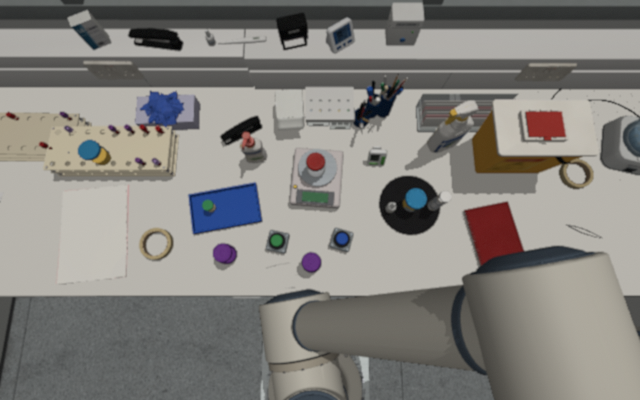

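View pics/scene1.png

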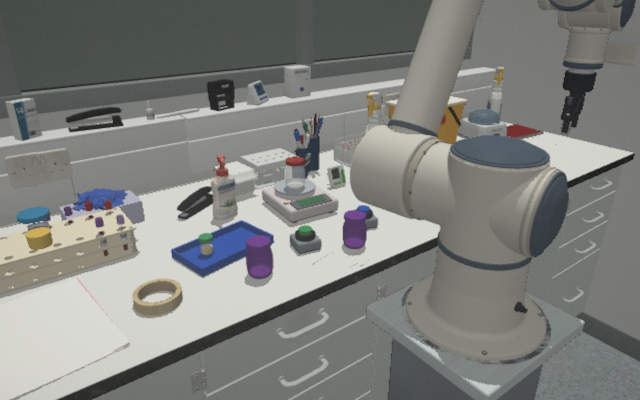

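Top view: red-lidded jar on the balance (316,162). The blue lids are the cup on the dark mat (416,199) and a look-alike on the rack (92,152). The purple look-alikes are at (225,253) and (311,262). Also visible: blue key (342,239), green key (277,241), tray (226,208) with the small jar (208,206), canister about (443,200), dropper about (391,207). By the description I choose the red lid on the pan and the blue lid on the mat. Next I measure and crop.

```bash
cat > m.py <<'E'
from h import *
z=np.load('top1.npz');p,W=z['p'],z['W']
hsv=cv2.cvtColor(p,cv2.COLOR_BGR2HSV)
def col(name,box,h0,h1,zlo,zhi,smin=90,vmin=40):
    u0,v0,u1,v1=box; m=np.zeros(p.shape[:2],bool); m[v0:v1,u0:u1]=1
    H=hsv[...,0]; hm=(H>=h0)&(H<=h1) if h0<=h1 else (H>=h0)|(H<=h1)
    m&=hm&(hsv[...,1]>smin)&(hsv[...,2]>vmin)&(W[...,2]>zlo)&(W[...,2]<zhi)
    Q=W[m]; c,R=cv2.minEnclosingCircle(Q[:,:2].astype(np.float32))
    print(name,len(Q),'mean',Q.mean(0).round(4),'circ',np.round(c,4),round(R,4),'zmed',np.median(Q[:,2]).round(4),'mid',((Q.min(0)+Q.max(0))/2).round(4)); return Q
col('jarlid',(295,140,340,180),172,8,.13,.17)
col('cuplid',(395,180,435,215),95,125,.075,.11)
col('blue',(330,228,355,252),105,130,.04,.07)
col('green',(265,230,290,252),45,85,.04,.07)
col('smallj',(195,195,220,220),45,85,.035,.07)
Q=col('tray',(180,175,270,240),105,130,.014,.03)
rect=cv2.minAreaRect(Q[:,:2].astype(np.float32)); print('tray',rect)
Z=W[...,2]
def blob(name,box,zlo,zhi):
    u0,v0,u1,v1=box; S=W[v0:v1,u0:u1].reshape(-1,3); S=S[(S[:,2]>zlo)&(S[:,2]<zhi)]
    print(name,len(S),S.mean(0).round(4),S.min(0).round(3),S.max(0).round(3))
blob('canister',(425,180,460,220),.1,.14)
blob('dropper',(380,195,402,220),.03,.085)
blob('timer',(365,140,392,172),.05,.085)
blob('pump',(232,128,270,168),.03,.2)
blob('purp1',(210,238,240,268),.06,.1)
blob('purp2',(298,248,325,276),.06,.1)
S=W[140:190,290:345].reshape(-1,3);S=S[(abs(S[:,2]-.062)<.006)]
print('pan',cv2.minEnclosingCircle(S[:,:2].astype(np.float32)),S.min(0),S.max(0))
S=W[140:215,285:350].reshape(-1,3);S=S[(abs(S[:,2]-.044)<.006)]
print('housing',cv2.minAreaRect(S[:,:2].astype(np.float32)))
S=W[170:240,370:450].reshape(-1,3)
cv2.imwrite('pics/crop.png',cv2.resize(p[130:270,190:460],None,fx=2.9,fy=2.9,interpolation=cv2.INTER_CUBIC))
E
python3 m.py
```

```text
jarlid 252 mean [ 0.6442 -0.0021  0.147 ] circ [ 0.6445 -0.0024] 0.0276 zmed 0.1469 mid [ 0.6441 -0.0027  0.1477]
cuplid 347 mean [ 0.5457 -0.3069  0.0858] circ [ 0.5458 -0.3074] 0.0325 zmed 0.0858 mid [ 0.5454 -0.3072  0.0848]
blue 125 mean [ 0.4295 -0.082   0.0505] circ [ 0.4306 -0.082 ] 0.0208 zmed 0.0516 mid [ 0.4315 -0.082   0.0483]
green 124 mean [0.4236 0.1177 0.0513] circ [0.4245 0.1188] 0.0201 zmed 0.052 mid [0.4241 0.119  0.05  ]
smallj 86 mean [0.5344 0.3346 0.0522] circ [0.5347 0.3351] 0.0167 zmed 0.0521 mid [0.5344 0.3342 0.0517]
tray 344 mean [0.5324 0.2945 0.0203] circ [0.5331 0.2887] 0.1241 zmed 0.0206 mid [0.5329 0.2887 0.0207]
tray ((0.5333179235458374, 0.28950580954551697), (0.1303015649318695, 0.21864952147006989), 10.82420539855957)
canister 152 [ 0.5392 -0.3787  0.1265] [ 0.525 -0.398  0.1  ] [ 0.559 -0.362  0.137]
dropper 67 [ 0.5277 -0.2389  0.0504] [ 0.518 -0.255  0.032] [ 0.542 -0.228  0.079]
timer 135 [ 0.6997 -0.2007  0.0636] [ 0.689 -0.231  0.05 ] [ 0.711 -0.173  0.074]
pump 603 [0.7132 0.2017 0.0998] [0.673 0.163 0.03 ] [0.798 0.274 0.184]
purp1 316 [0.3832 0.2703 0.0839] [0.357 0.244 0.06 ] [0.41  0.299 0.089]
purp2 293 [0.3569 0.0105 0.085 ] [ 0.331 -0.016  0.061] [0.383 0.037 0.091]
pan ((0.6549558639526367, -0.0075331320986151695), 0.062456149607896805) [ 0.59294078 -0.06710142  0.05604269] [0.71710313 0.05359374 0.0667509 ]
housing ((0.6288749575614929, -0.006138741970062256), (0.15874704718589783, 0.189207062125206), 85.37671661376953)
```

View pics/crop.png

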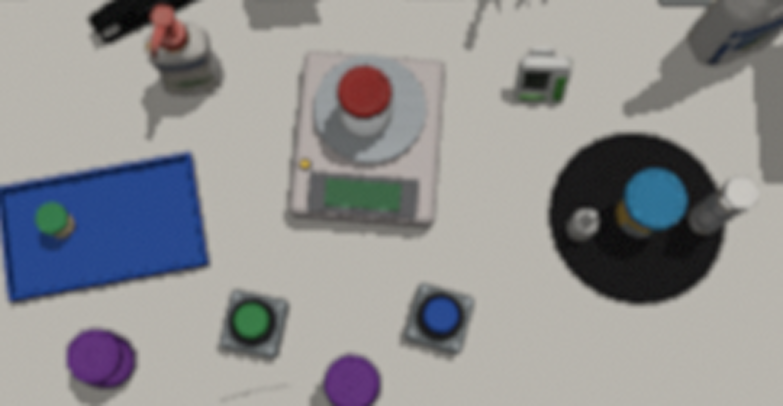

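The crop confirms it: red lid on the pan, and on the mat the blue-lidded cup between dropper and canister. The neighbours line up along about world y, so I close the fingers along world x. Moving over the jar.

>>> {"op": "servo_tool", "data": {"moves": [[[0.49, 0.62, 0], 0.58], [[0.49, 0.62, 0], 0.58], [[0.49, 0.62, 0], 0.58], [[0.49, 0.62, 0], 0.58], [[0.49, 0.62, 0], 0.58], [[0.49, 0.62, 0], 0.58], [[0.49, 0.62, 0], 0.58], [[0.49, 0.62, 0], 0.58]], "grip": -1, "squeeze": 40}}

```text
time_s: 1.1
tcp_pos: [0.4067, -0.3022, 0.2312]
tool_rot: [[0.6, 0.8, -0.0], [0.8, -0.6, 0.0], [0.0, -0.0, -1.0]]
wrist_force: [0.4, -0.7, -0.7]
grip_width: 0.0853
gripper_force: 0.0
```

>>> {"op": "servo_tool", "data": {"moves": [[[0.49, 0.62, 0], 0.58], [[0.49, 0.62, 0], 0.58], [[0.49, 0.62, 0], 0.58], [[0.49, 0.62, 0], 0.58], [[0.49, 0.62, 0], 0.58], [[0.49, 0.62, 0], 0.58], [[0.49, 0.62, 0], 0.58], [[0.49, 0.62, 0], 0.58]]}}

```text
time_s: 2.1
tcp_pos: [0.6419, -0.0046, 0.231]
tool_rot: [[-0.004, 1.0, -0.001], [1.0, 0.004, 0.0], [0.0, -0.001, -1.0]]
wrist_force: [0.6, -0.6, 1.4]
grip_width: 0.0856
gripper_force: 0.0
```

>>> {"op": "servo_tool", "data": {"moves": [[[0.04, 0.04, -0.3], 0], [[0, 0, -0.3], 0], [[0, 0, -0.3], 0], [[0, 0, -0.3], 0], [[0, 0, -0.3], 0], [[0, 0, -0.25], 0], [[0, 0, -0.25], 0], [[0, 0, -0.18], 0]]}}

```text
time_s: 3.1
tcp_pos: [0.6434, -0.0036, 0.0995]
tool_rot: [[-0.002, 1.0, -0.0], [1.0, 0.002, 0.0], [0.0, -0.0, -1.0]]
wrist_force: [0.4, -0.1, 0.4]
grip_width: 0.0856
gripper_force: 0.0
```

>>> {"op": "servo_tool", "data": {"moves": [[[0, 0, 0], 0], [[0, 0, 0], 0], [[0, 0, 0], 0], [[0, 0, 0], 0], [[0, 0, 0], 0], [[0, 0, 0], 0], [[0, 0, 0], 0], [[0, 0, 0], 0]], "grip": 1}}

```text
time_s: 4.1
tcp_pos: [0.6441, -0.0036, 0.1012]
tool_rot: [[-0.002, 1.0, 0.001], [1.0, 0.002, -0.0], [-0.0, 0.001, -1.0]]
wrist_force: [-0.2, 0.0, 6.8]
grip_width: 0.0573
gripper_force: 44.4
```

>>> {"op": "servo_tool", "data": {"moves": [[[0, 0, 0.1], 0], [[0, 0, 0.25], 0], [[0, 0, 0.35], 0], [[-0.2, 0, 0.3], 0], [[-0.35, 0.2, 0], 0], [[-0.35, 0.4, 0], 0], [[-0.3, 0.5, 0], 0], [[-0.3, 0.5, 0], 0]]}}

```text
time_s: 5.1
tcp_pos: [0.5521, 0.0931, 0.1613]
tool_rot: [[-0.001, 1.0, 0.0], [1.0, 0.001, 0.0], [0.0, 0.0, -1.0]]
wrist_force: [0.5, -0.0, -4.0]
grip_width: 0.0573
gripper_force: 44.0
```

>>> {"op": "servo_tool", "data": {"moves": [[[-0.2, 0.5, 0], 0], [[0, 0.5, 0], 0], [[0, 0.5, 0], 0], [[0, 0.4, 0], 0], [[0, 0.35, 0], 0], [[0, 0.2, 0], 0], [[0, 0.08, 0], 0], [[0, 0, 0], 0]]}}

```text
time_s: 6.1
tcp_pos: [0.5415, 0.2439, 0.1604]
tool_rot: [[-0.002, 1.0, -0.0], [1.0, 0.002, -0.0], [-0.0, -0.0, -1.0]]
wrist_force: [0.4, -0.3, -4.6]
grip_width: 0.0572
gripper_force: 44.0
```

Run:
```python
from h import *
p,d,c=grab('top'); np.savez('top2.npz',p=p,d=d,W=world(d,c)); W=world(d,c)
q,d2,c2=grab('scene')
cv2.imwrite('pics/s2.png',np.vstack([cv2.resize(p[120:270,170:470],(780,390)),cv2.resize(q[120:290,130:450],(390,207)).repeat(2,1)[:,:780]]))
S=W[135:195,285:350].reshape(-1,3);S=S[(abs(S[:,2]-.062)<.006)]
print('pan',cv2.minEnclosingCircle(S[:,:2].astype(np.float32)),S.mean(0))
o=r.observe();print(o['tcp_pos'],o['grip_width'],o['gripper_force'],o['wrist_force'])
```

```text
pan ((0.6422979831695557, -0.013472487218677998), 0.0757698193192482) [ 0.65355089 -0.00779088  0.06100056]
[0.54159018 0.24360475 0.16044434] 0.05710369858533729 44.03880772537377 [-0.11435815  1.11732883 -3.80690458]
```

View pics/s2.png

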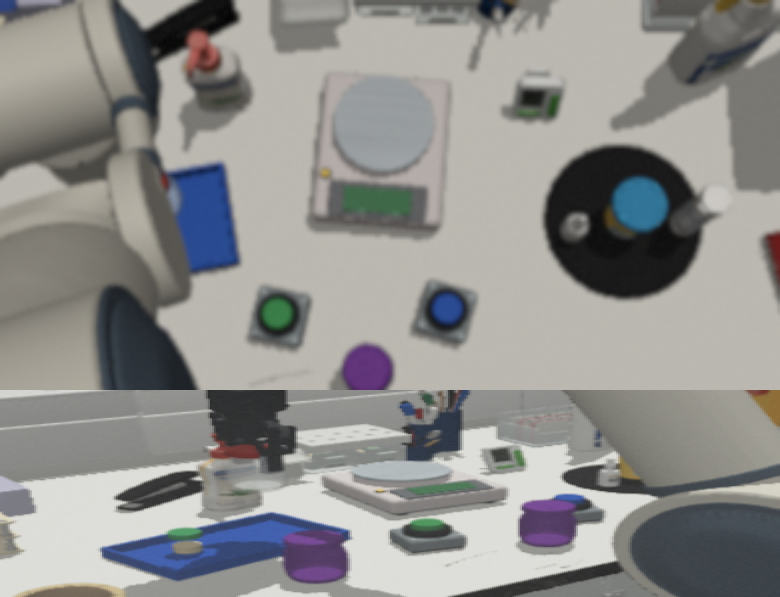

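The jar is held upright over the right part of the tray and the pan is empty. Lowering.

>>> {"op": "servo_tool", "data": {"moves": [[[0, 0, -0.3], 0], [[0, 0, -0.4], 0], [[0, 0, -0.4], 0], [[0, 0, -0.4], 0], [[0, 0, -0.2], 0], [[0, 0, -0.1], 0], [[0, 0, -0.07], 0], [[0, 0, -0.05], 0]]}}

```text
time_s: 7.2
tcp_pos: [0.5419, 0.2443, 0.0456]
tool_rot: [[-0.002, 1.0, 0.001], [1.0, 0.002, 0.0], [0.0, 0.001, -1.0]]
wrist_force: [0.3, 0.1, -4.7]
grip_width: 0.0569
gripper_force: 44.2
```

>>> {"op": "servo_tool", "data": {"moves": [[[0, 0, -0.02], 0], [[0, 0, -0.02], 0], [[0, 0, 0], 0], [[0, 0, 0], 0], [[0, 0, 0], 0], [[0, 0, 0], 0], [[0, 0, 0], 0], [[0, 0, 0], 0]]}}

```text
time_s: 8.2
tcp_pos: [0.5417, 0.2443, 0.0442]
tool_rot: [[-0.002, 1.0, 0.001], [1.0, 0.002, 0.0], [0.0, 0.001, -1.0]]
wrist_force: [-5.4, -1.8, 15.7]
grip_width: 0.0571
gripper_force: 46.1
```

Contact with the tray floor; release and rise.

>>> {"op": "servo_tool", "data": {"moves": [[[0, 0, 0.01], 0], [[0, 0, 0], 0], [[0, 0, 0], 0], [[0, 0, 0], 0], [[0, 0, 0], 0], [[0, 0, 0], 0], [[0, 0, 0], 0], [[0, 0, 0], 0]], "grip": -1}}

```text
time_s: 9.2
tcp_pos: [0.5416, 0.2442, 0.0435]
tool_rot: [[-0.002, 1.0, -0.0], [1.0, 0.002, -0.0], [-0.0, -0.0, -1.0]]
wrist_force: [-0.6, 0.0, -0.1]
grip_width: 0.0857
gripper_force: 0.0
```

>>> {"op": "servo_tool", "data": {"moves": [[[0, 0, 0.1], 0], [[0, 0, 0.2], 0], [[0, 0, 0.3], 0], [[0, 0, 0.4], 0], [[0, 0, 0.4], 0], [[0, 0, 0.4], 0], [[0, 0, 0.2], 0], [[0, 0, 0], 0]]}}

```text
time_s: 10.2
tcp_pos: [0.5419, 0.2443, 0.1643]
tool_rot: [[-0.002, 1.0, 0.001], [1.0, 0.002, 0.001], [0.001, 0.001, -1.0]]
wrist_force: [0.6, -0.2, -0.9]
grip_width: 0.0856
gripper_force: 0.0
```

Run:
```python
from h import *
q,d2,c2=grab('scene'); w,d3,c3=grab('wrist')
cv2.imwrite('pics/s3.png',np.hstack([cv2.resize(q[120:290,130:400],(400,252)),cv2.resize(w,(400,252))]))
W=world(d2,c2);hsv=cv2.cvtColor(q,cv2.COLOR_BGR2HSV)
m=((hsv[...,0]<8)|(hsv[...,0]>172))&(hsv[...,1]>90)&(abs(W[...,0]-.54)<.05)&(abs(W[...,1]-.245)<.06)
Q=W[m];print(len(Q),Q.mean(0),Q.min(0),Q.max(0))
W=world(d3,c3);hsv=cv2.cvtColor(w,cv2.COLOR_BGR2HSV)
m=((hsv[...,0]<8)|(hsv[...,0]>172))&(hsv[...,1]>90)&(W[...,2]<.12)&(abs(W[...,1]-.245)<.06)
Q=W[m];print(len(Q),Q.mean(0),Q.min(0),Q.max(0))
o=r.observe();print(o['tcp_pos'],o['grip_width'],o['wrist_force'])
```

```text
219 [0.53213902 0.25093723 0.08874706] [0.50917505 0.22194359 0.08011844] [0.56385828 0.27339576 0.09304026]
4567 [0.54502661 0.24817125 0.08960053] [0.51455288 0.18500543 0.00346071] [0.82394559 0.30436305 0.09342017]
[0.54121607 0.24404984 0.1628868 ] 0.08507507862099269 [-0.14478873 -0.36555792  0.48218281]
```

View pics/s3.png

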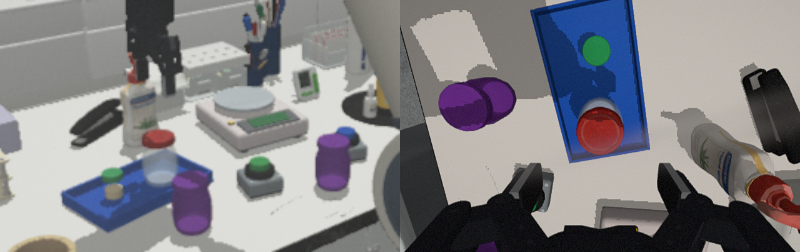

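The jar stands upright in the tray. Now to the blue button with the gripper shut.

>>> {"op": "servo_tool", "data": {"moves": [[[-0.1, -0.3, 0], 0], [[-0.25, -0.65, 0], 0], [[-0.25, -0.7, 0], 0], [[-0.25, -0.7, 0], 0], [[-0.25, -0.7, 0], 0], [[-0.25, -0.7, 0], 0], [[-0.25, -0.7, 0], 0], [[-0.25, -0.7, 0], 0]], "grip": 1}}

```text
time_s: 11.3
tcp_pos: [0.4289, -0.0664, 0.163]
tool_rot: [[-0.002, 1.0, -0.001], [1.0, 0.002, 0.0], [0.0, -0.001, -1.0]]
wrist_force: [0.5, -0.5, 0.4]
grip_width: 0.0002
gripper_force: 0.0
```

>>> {"op": "servo_tool", "data": {"moves": [[[0, -0.28, 0], 0], [[0, 0, -0.3], 0], [[0, 0, -0.4], 0], [[0, 0, -0.4], 0], [[0, 0, -0.3], 0], [[0, 0, -0.2], 0], [[0, 0, 0], 0], [[0, 0, 0], 0]]}}

```text
time_s: 12.3
tcp_pos: [0.4308, -0.0817, 0.0679]
tool_rot: [[-0.002, 1.0, 0.0], [1.0, 0.002, -0.0], [-0.0, 0.0, -1.0]]
wrist_force: [-0.4, -0.7, 1.6]
grip_width: 0.0002
gripper_force: 0.0
```

Run:
```python
from h import *
o=r.observe();print(o['tcp_pos'],o['grip_width'],o['wrist_force'])
w,d,c=grab('wrist');W=world(d,c);hsv=cv2.cvtColor(w,cv2.COLOR_BGR2HSV)
m=(hsv[...,0]>105)&(hsv[...,0]<130)&(hsv[...,1]>90)&(abs(W[...,2]-.053)<.004)&(abs(W[...,1]+.08)<.05)
Q=W[m];print(len(Q),Q.mean(0),Q.min(0),Q.max(0))
z=np.load('top1.npz');W=z['W'];hsv=cv2.cvtColor(z['p'],cv2.COLOR_BGR2HSV)
m=(hsv[...,0]>105)&(hsv[...,0]<130)&(hsv[...,1]>90)&(abs(W[...,2]-.053)<.004)&(abs(W[...,1]+.08)<.05)&(abs(W[...,0]-.43)<.04)
Q=W[m];print(len(Q),Q.mean(0),Q.min(0),Q.max(0))
```

```text
[ 0.43079662 -0.08165171  0.06786035] 0.00020679275215806022 [-0.3752904  -0.67984395  1.60689926]
1743 [ 0.43129593 -0.07467806  0.05224563] [ 0.41382679 -0.0882629   0.04901561] [ 0.44866376 -0.06385106  0.05494688]
96 [ 0.42917932 -0.08336072  0.05234337] [ 0.41245972 -0.09837779  0.04906097] [ 0.44594438 -0.06749893  0.05665555]
```

>>> {"op": "servo_tool", "data": {"moves": [[[0, 0, -0.15], 0], [[0, 0, -0.15], 0], [[0, 0, -0.08], 0], [[0, 0, -0.02], 0], [[0, 0, 0], 0], [[0, 0, 0], 0], [[0, 0, 0], 0], [[0, 0, 0], 0]]}}

```text
time_s: 13.35
tcp_pos: [0.431, -0.0817, 0.0444]
tool_rot: [[-0.002, 1.0, 0.002], [1.0, 0.002, -0.001], [-0.001, 0.002, -1.0]]
wrist_force: [-3.8, 1.1, 40.5]
grip_width: -0.0003
gripper_force: 20.0
```

Bottomed. Letting it spring back, then over to the cup with the fingers open.

>>> {"op": "servo_tool", "data": {"moves": [[[0, 0, 0.1], 0], [[0, 0, 0.3], 0], [[0, 0, 0.4], 0], [[0, 0, 0.4], 0], [[0, 0, 0.4], 0], [[0, 0, 0.4], 0], [[0, 0, 0.3], 0], [[0, 0, 0.2], 0]]}}

```text
time_s: 14.35
tcp_pos: [0.4305, -0.0816, 0.1939]
tool_rot: [[-0.002, 1.0, 0.0], [1.0, 0.002, -0.0], [-0.0, 0.0, -1.0]]
wrist_force: [-0.2, -0.1, -0.3]
grip_width: -0.0003
gripper_force: 0.0
```

>>> {"op": "servo_tool", "data": {"moves": [[[0.2, -0.4, 0], 0.1], [[0.3, -0.6, 0], 0.1], [[0.3, -0.6, 0], 0.1], [[0.3, -0.6, 0], 0.1], [[0.3, -0.6, 0], 0.1], [[0.3, -0.6, 0], 0.1], [[0.2, -0.36, 0], 0], [[0, 0, 0], 0]], "grip": -1}}

```text
time_s: 15.35
tcp_pos: [0.5448, -0.3084, 0.1924]
tool_rot: [[-0.084, 0.996, -0.001], [0.996, 0.084, 0.0], [0.0, -0.001, -1.0]]
wrist_force: [1.1, -0.0, 0.2]
grip_width: 0.0854
gripper_force: 0.0
```

Run:
```python
from h import *
o=r.observe();print(o['tcp_pos'],o['tool_rot'],o['grip_width'],o['wrist_force'])
w,d,c=grab('wrist');W=world(d,c);hsv=cv2.cvtColor(w,cv2.COLOR_BGR2HSV)
cv2.imwrite('pics/w4.png',w)
m=(hsv[...,0]>95)&(hsv[...,0]<125)&(hsv[...,1]>90)&(abs(W[...,2]-.088)<.006)
Q=W[m];print(len(Q),Q.mean(0),Q.min(0),Q.max(0),cv2.minEnclosingCircle(Q[:,:2].astype(np.float32)))
for n,zt in (('can',.132),('drop',.078)):
    m=(abs(W[...,2]-zt)<.005)&(hsv[...,1]<60)&(hsv[...,2]>120)&(abs(W[...,1]+.307)<.12)&(abs(W[...,0]-.54)<.06);Q=W[m];print(n,len(Q))
    if len(Q):print(Q.mean(0),Q.min(0),Q.max(0))
```

```text
[ 0.54481643 -0.30837048  0.19243151] [[-8.41887431e-02  9.96449580e-01 -6.99649152e-04]
 [ 9.96449704e-01  8.41890600e-02  4.36524332e-04]
 [ 4.93877291e-04 -6.60414755e-04 -9.99999660e-01]] 0.08542512380821855 [ 1.08136411 -0.03752023  0.2358064 ]
4509 [ 0.54842163 -0.30508804  0.08668199] [ 0.51714166 -0.33771497  0.08207352] [ 0.57998248 -0.27480926  0.08936824] ((0.5486415028572083, -0.30637478828430176), 0.0318639874458313)
can 1510
[ 0.54296001 -0.3787877   0.13136851] [ 0.52657856 -0.39854364  0.1271133 ] [ 0.56066182 -0.36019652  0.13385533]
drop 90
[ 0.53375789 -0.24027159  0.07680251] [ 0.52935373 -0.24349494  0.07307154] [ 0.5380556  -0.23655941  0.0789216 ]
```

View pics/w4.png

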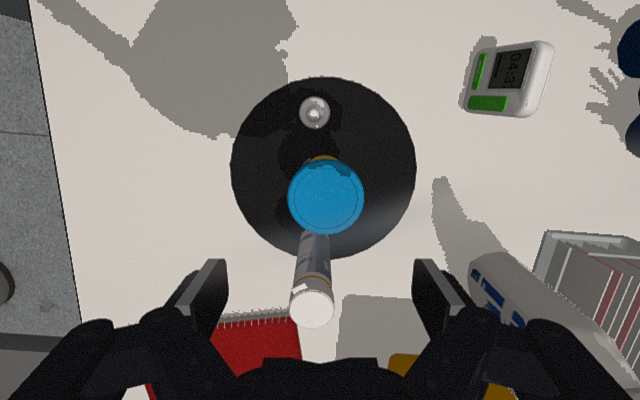

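The wrist view shows the cup lid (326,197) between the dropper (315,112) and the canister top (312,308), with both fingers clear of the line. Descending to the lid.

>>> {"op": "servo_tool", "data": {"moves": [[[0.03, 0.02, -0.3], 0], [[0, 0, -0.4], 0], [[0, 0, -0.4], 0], [[0, 0, -0.35], 0], [[0, 0, -0.3], 0], [[0, 0, -0.25], 0], [[0, 0, -0.16], 0], [[0, 0, -0.1], 0]], "squeeze": 30}}

```text
time_s: 16.4
tcp_pos: [0.5464, -0.306, 0.0575]
tool_rot: [[-0.085, 0.996, -0.0], [0.996, 0.085, 0.0], [0.0, -0.0, -1.0]]
wrist_force: [-0.2, 0.1, -0.4]
grip_width: 0.0856
gripper_force: 0.0
```

>>> {"op": "servo_tool", "data": {"moves": [[[0, 0, 0], 0], [[0, 0, 0], 0], [[0, 0, 0], 0], [[0, 0, 0], 0], [[0, 0, 0], 0], [[0, 0, 0], 0], [[0, 0, 0], 0], [[0, 0, 0], 0]], "grip": 1}}

```text
time_s: 17.4
tcp_pos: [0.5466, -0.3062, 0.0584]
tool_rot: [[-0.085, 0.996, 0.001], [0.996, 0.085, -0.001], [-0.001, 0.001, -1.0]]
wrist_force: [-0.2, 0.2, 6.1]
grip_width: 0.0628
gripper_force: 33.0
```

>>> {"op": "servo_tool", "data": {"moves": [[[0, 0, 0.1], 0], [[0, 0, 0.2], 0], [[0, 0, 0.3], 0], [[0, 0, 0.4], 0], [[0, 0, 0.4], 0], [[0, 0, 0.3], 0], [[0, 0, 0.2], 0], [[0, 0, 0], 0]]}}

```text
time_s: 18.4
tcp_pos: [0.5468, -0.3062, 0.1731]
tool_rot: [[-0.085, 0.996, 0.002], [0.996, 0.085, -0.001], [-0.001, 0.001, -1.0]]
wrist_force: [-0.7, -0.7, -0.6]
grip_width: 0.0626
gripper_force: 33.1
```

Run:
```python
from h import *
o=r.observe();print(o['tcp_pos'],o['grip_width'],o['gripper_force'],o['wrist_force'])
w,d,c=grab('wrist');W=world(d,c)
q,d2,c2=grab('scene'); t,d3,c3=grab('top'); 
cv2.imwrite('pics/w5.png',np.hstack([w[:,120:520],cv2.resize(q[100:250,300:450],(400,400))]))
```

```text
[ 0.54681038 -0.30622202  0.17308121] 0.06261120264640341 33.078317642211914 [-0.6847279  -0.67838901 -0.56627713]
```

View pics/w5.png

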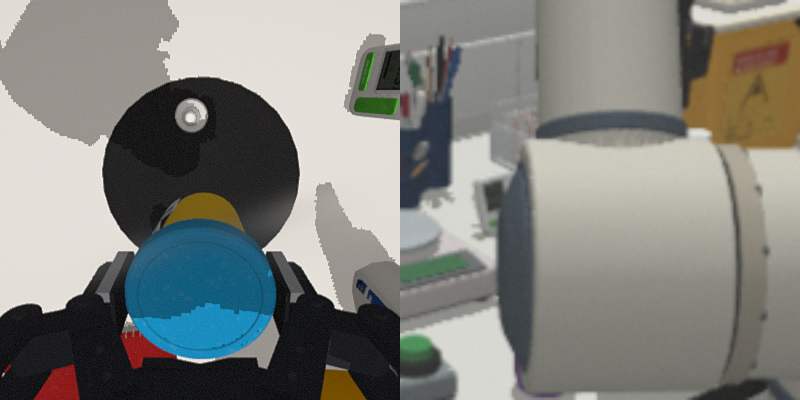

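The cup is held upright by its lid. Moving over the pan.

>>> {"op": "servo_tool", "data": {"moves": [[[0.1, 0.2, 0], 0], [[0.15, 0.4, 0], 0], [[0.2, 0.55, 0], 0], [[0.2, 0.6, 0], 0], [[0.25, 0.65, 0], 0], [[0.25, 0.65, 0], 0], [[0.2, 0.6, 0], 0], [[0.2, 0.6, 0], 0]]}}

```text
time_s: 19.55
tcp_pos: [0.6395, -0.0488, 0.1714]
tool_rot: [[-0.086, 0.996, -0.001], [0.996, 0.086, 0.0], [0.0, -0.001, -1.0]]
wrist_force: [-1.1, -0.1, -0.4]
grip_width: 0.063
gripper_force: 33.1
```

>>> {"op": "servo_tool", "data": {"moves": [[[0.15, 0.4, 0], 0], [[0.1, 0.25, 0], 0], [[0, 0.08, -0.1], 0], [[0, 0, -0.25], 0], [[0, 0, -0.25], 0], [[0, 0, -0.15], 0], [[0, 0, -0.08], 0], [[0, 0, -0.05], 0]]}}

```text
time_s: 20.55
tcp_pos: [0.6545, -0.0074, 0.1189]
tool_rot: [[-0.085, 0.996, 0.0], [0.996, 0.085, 0.0], [-0.0, 0.0, -1.0]]
wrist_force: [-0.2, 0.4, -0.6]
grip_width: 0.0626
gripper_force: 33.1
```

>>> {"op": "servo_tool", "data": {"moves": [[[0, 0, -0.02], 0], [[0, 0, -0.02], 0], [[0, 0, -0.01], 0], [[0, 0, 0], 0], [[0, 0, 0], 0], [[0, 0, 0], 0], [[0, 0, 0], 0], [[0, 0, 0], 0]]}}

```text
time_s: 21.55
tcp_pos: [0.6546, -0.0073, 0.1164]
tool_rot: [[-0.085, 0.996, 0.001], [0.996, 0.085, -0.0], [-0.0, 0.001, -1.0]]
wrist_force: [-0.2, -0.5, 5.7]
grip_width: 0.0622
gripper_force: 33.5
```

Light contact with the pan. Release, then rise.

>>> {"op": "servo_tool", "data": {"moves": [[[0, 0, 0], 0], [[0, 0, 0], 0], [[0, 0, 0], 0], [[0, 0, 0], 0], [[0, 0, 0], 0], [[0, 0, 0], 0], [[0, 0, 0], 0], [[0, 0, 0], 0]], "grip": -1}}

```text
time_s: 22.55
tcp_pos: [0.6544, -0.0072, 0.1161]
tool_rot: [[-0.085, 0.996, 0.0], [0.996, 0.085, 0.0], [-0.0, 0.0, -1.0]]
wrist_force: [-0.6, 0.1, -0.3]
grip_width: 0.0853
gripper_force: 0.0
```

>>> {"op": "servo_tool", "data": {"moves": [[[0, 0, 0.1], 0], [[0, 0, 0.2], 0], [[0, 0, 0.3], 0], [[0, 0, 0.4], 0], [[0, 0, 0.4], 0], [[0, 0, 0.2], 0], [[0, 0, 0], 0], [[0, 0, 0], 0]]}}

```text
time_s: 23.55
tcp_pos: [0.6539, -0.0071, 0.2113]
tool_rot: [[-0.085, 0.996, -0.001], [0.996, 0.085, 0.0], [0.0, -0.001, -1.0]]
wrist_force: [-1.0, 0.1, 0.2]
grip_width: 0.0856
gripper_force: 0.0
```

>>> {"op": "servo_tool", "data": {"moves": [[[-0.4, 0.1, 0], 0], [[-0.6, 0.3, 0], 0], [[-0.6, 0.3, 0], 0], [[-0.6, 0.3, 0], 0], [[-0.6, 0.3, 0], 0], [[-0.6, 0.3, 0], 0], [[-0.4, 0.3, 0], 0], [[0, 0.2, 0], 0]], "grip": 1}}

```text
time_s: 24.55
tcp_pos: [0.4245, 0.1193, 0.2116]
tool_rot: [[-0.086, 0.996, -0.002], [0.996, 0.086, -0.0], [-0.0, -0.002, -1.0]]
wrist_force: [0.4, 0.1, 0.5]
grip_width: -0.0001
gripper_force: 0.0
```

Run:
```python
from h import *
o=r.observe();print(o['tcp_pos'],o['grip_width'],o['wrist_force'])
t,d,c=grab('top');W=world(d,c);hsv=cv2.cvtColor(t,cv2.COLOR_BGR2HSV)
q,d2,c2=grab('scene');W2=world(d2,c2);w,d3,c3=grab('wrist')
h2=cv2.cvtColor(q,cv2.COLOR_BGR2HSV)
cv2.imwrite('pics/s6.png',np.hstack([cv2.resize(q[120:290,130:400],(400,252)),cv2.resize(t[120:270,190:430],(400,252))]))
for H,V in((hsv,W),(h2,W2)):
    m=(H[...,0]>95)&(H[...,0]<125)&(H[...,1]>90)&(abs(V[...,2]-.146)<.012)&(abs(V[...,1])<.08)&(abs(V[...,0]-.65)<.08)
    Q=V[m];print(len(Q)); print(Q.mean(0),Q.min(0),Q.max(0)) if len(Q) else 0
S=W[135:195,285:350].reshape(-1,3);S=S[(abs(S[:,2]-.062)<.005)]
if len(S):print('pan',cv2.minEnclosingCircle(S[:,:2].astype(np.float32)),S.min(0),S.max(0))
```

```text
[0.42448681 0.11934068 0.21158091] -0.00012477541740671614 [0.42068191 0.05433483 0.49355623]
328
[ 0.65421848 -0.00789529  0.144314  ] [ 0.62428147 -0.0366795   0.13865285] [0.68429227 0.02239488 0.14942033]
114
[0.64987924 0.00535192 0.14243692] [ 0.62382099 -0.03071733  0.13442142] [0.68084692 0.02574857 0.14663296]
pan ((0.6544182300567627, -0.007553994655609131), 0.06210494413971901) [ 0.59264056 -0.06705339  0.05716826] [0.71240147 0.05373572 0.06643785]
```

View pics/s6.png

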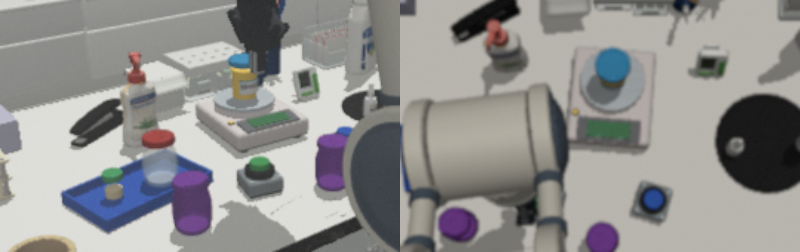

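The cup stands centred on the pan (within about 1 mm) and the gripper is over the green button. Pressing it.

>>> {"op": "servo_tool", "data": {"moves": [[[0, 0, -0.3], 0], [[0, 0, -0.4], 0], [[0, 0, -0.5], 0], [[0, 0, -0.5], 0], [[0, 0, -0.4], 0], [[0, 0, -0.25], 0], [[0, 0, -0.1], 0], [[0, 0, 0], 0]]}}

```text
time_s: 25.7
tcp_pos: [0.4267, 0.1185, 0.0649]
tool_rot: [[-0.085, 0.996, -0.001], [0.996, 0.085, -0.0], [-0.0, -0.001, -1.0]]
wrist_force: [0.3, -0.5, -0.2]
grip_width: -0.0002
gripper_force: 0.0
```

>>> {"op": "servo_tool", "data": {"moves": [[[0, 0, -0.12], 0], [[0, 0, -0.12], 0], [[0, 0, -0.09], 0], [[0, 0, 0], 0], [[0, 0, 0], 0], [[0, 0, 0], 0], [[0, 0, 0], 0], [[0, 0, 0], 0]]}}

```text
time_s: 26.7
tcp_pos: [0.4266, 0.1188, 0.0453]
tool_rot: [[-0.085, 0.996, 0.0], [0.996, 0.085, 0.0], [0.0, 0.0, -1.0]]
wrist_force: [3.6, -0.0, 4.4]
grip_width: 0.0003
gripper_force: 2.1
```

>>> {"op": "servo_tool", "data": {"moves": [[[0, 0, -0.01], 0], [[0, 0, -0.01], 0], [[0, 0, 0], 0], [[0, 0, 0], 0], [[0, 0, 0], 0], [[0, 0, 0], 0], [[0, 0, 0], 0], [[0, 0, 0], 0]]}}

```text
time_s: 27.7
tcp_pos: [0.4267, 0.1189, 0.0447]
tool_rot: [[-0.085, 0.996, 0.001], [0.996, 0.085, 0.0], [0.0, 0.001, -1.0]]
wrist_force: [0.5, -0.3, 23.0]
grip_width: 0.0
gripper_force: 11.8
```

>>> {"op": "servo_tool", "data": {"moves": [[[0, 0, 0.1], 0], [[0, 0, 0.3], 0], [[0, 0, 0.4], 0], [[0, 0, 0.4], 0], [[0, 0, 0.4], 0], [[0, 0, 0.4], 0], [[0, 0, 0.2], 0], [[0, 0, 0], 0]]}}

```text
time_s: 28.7
tcp_pos: [0.4263, 0.1188, 0.1762]
tool_rot: [[-0.085, 0.996, 0.0], [0.996, 0.085, 0.0], [0.0, 0.0, -1.0]]
wrist_force: [0.1, -0.4, -0.0]
grip_width: 0.0003
gripper_force: 0.0
```

Run:
```python
from h import *
o=r.observe();print(o['time_s'],o['tcp_pos'],o['wrist_force'])
w,d,c=grab('wrist');W=world(d,c);hsv=cv2.cvtColor(w,cv2.COLOR_BGR2HSV)
for n,a,b,x,y in(('green',45,85,.425,.119),('blue',105,130,.430,-.082)):
    m=(hsv[...,0]>a)&(hsv[...,0]<b)&(hsv[...,1]>90)&(abs(W[...,0]-x)<.015)&(abs(W[...,1]-y)<.015)
    print(n,m.sum(),np.median(W[m][:,2]) if m.any() else None)
q,d,c=grab('scene');cv2.imwrite('pics/s7.png',cv2.resize(q[120:290,130:400],(540,340)))
```

```text
28.7 [0.42630786 0.118822   0.17616828] [ 0.12423105 -0.42405484 -0.04428508]
green 1257 0.052547551205053
blue 19 0.0431948607499954
```

View pics/s7.png

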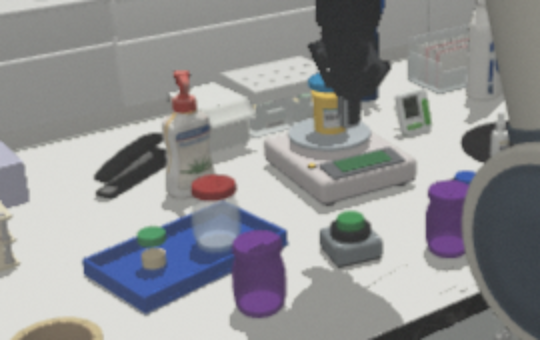

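The jar is in the tray, the cup is on the pan, the green button is back up and the arm is clear. The wrist view saw only the side of the blue button this time (19 pixels). It had sprung free when I lifted off it earlier. Handing in.

```bash
python3 -c "
from station import r
print(r.close_job())"
```

```text
the job is handed in; nothing more can be done
None
```

I carried out every step in order and handed the job in at about 29 s: jar upright in the tray, balance zeroed, cup within about 1 mm of the pan's middle, green button pressed and back up. No verdict was returned, and the blue button's spring-back was not clearly seen.

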